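# Make up the two steering rebuild kits

### The job

Make up the two steering rebuild kits from the parts lying on the bench. Blue tray, the column kit: thread the large bearing on the white spindle and press it down to feel that it lies flat, only then thread the brass spacer ring on top of it and press that down too, and lay the worm wheel in the round nest, hub upwards. Yellow tray, the rack kit: lay the small bearing flat in its round nest and the torque sensor in its rectangular nest; leave the other parts where they lie.

Things in the scene. Friction and masses are not known exactly. Their poses are not given: they have to be found in the camera images.
- large_bearing_c (a point): large ball bearing lying flat: polished steel races with a black seal between, outer diameter 52 mm, bore 25 mm, 15 mm thick; belongs to the column kit. The point is its centre, 7.5 mm above its underside; z is its axis
- spacer_c (a point): brass-yellow spacer ring: outer diameter 48 mm, bore 26 mm, 12 mm thick; belongs to the column kit. The point is its centre, 6 mm above its underside; z is its axis
- worm_wheel_c (a point): worm wheel lying flat: cream nylon toothed rim, 76 mm diameter, 16 mm thick; on it a round steel hub, 32 mm diameter, rising from the rim's upper face to 38 mm above the underside: grip it there. For the column kit. The point is on its axis, 19 mm above its underside (3 mm above the rim's upper face); z is its axis, hub upwards
- small_bearing_c (a point): small ball bearing lying flat: polished steel races with a blue seal between, outer diameter 35 mm, bore 15 mm, 11 mm thick; belongs to the rack kit. The point is its centre, 5.5 mm above its underside; z is its axis
- torque_sensor_c (a point): torque sensor: flat black plastic box with a white plug socket at its +x end, 64 mm long (x) with the socket, 40 mm wide (y), 22 mm high (z); belongs to the rack kit, either way round. The point is its centre, 11 mm above its underside
- column_tray: blue-rimmed column kit tray, fixed, 240 (x) by 150 mm (y), rim 4 mm wide, 18 high; black insert, top 15 mm above bench. Origin: centre of underside. At x -62 mm, y 0: white spindle, 12 mm diameter, tapered tip 52 mm above bench, thin blue circle at its foot; rings stand round it on the insert. At x +55, y 0: round worm wheel nest, 96 mm diameter, 5 mm deep, blue floor 10 mm above bench
- rack_tray: yellow-rimmed rack kit tray, fixed, 240 (x) by 150 mm (y), rim 4 mm wide, 18 high; black insert, top 15 mm above bench. Origin: centre of underside. At x -58 mm, y 0: round small bearing nest, 54 mm diameter. At x +45, y 0: sensor nest, 84 (x) by 60 mm (y), sensor's length along tray's x. Both 5 mm deep, yellow floor 10 mm above bench
- yoke_c (a point): belongs to no kit, leave it: aluminium rack yoke, an upright cylinder of diameter 38 mm, 34 mm high, with a black ring round it. The point is its centre, 17 mm above its underside
- plug_c (a point): belongs to no kit, leave it: dark steel hexagonal yoke plug, 42 mm across, 16 mm high. The point is its centre, 8 mm above its underside
- coupling_c (a point): belongs to no kit, leave it: small red six-armed motor coupling star, diameter 30 mm, 12 mm high. The point is its centre, 6 mm above its underside
There are look-alikes about, which are no part of the job. Several things look just like the part that bears worm_wheel_c: the one meant starts farthest from the robot's base.

How it is judged:
By the outcome, as a careful person would: the job done as asked, in the order asked, and still so for the second after the job is handed in, with the robot touching nothing.
It also fails if it takes over 120 s, if anything falls off the work surface, if the arm or the gripper's body presses on something with over 40 N, if the wrist force passes 120 N, or if a joint passes its speed limit or range.

### The arm

A 7-joint arm with a two-finger parallel gripper is mounted at the origin on the work surface. World frame = base frame: x ahead of the robot, y to its left, z up, the work surface at z = 0. Lengths are in m, angles in rad, forces in N, time in s.
With the tool pointing down it reaches from about 0.4 to 0.875 m from the base axis. Payload 6.5 kg.
Tool frame: the origin (TCP) lies midway between the tips of the shut fingers; the grasp point (between the pads) lies behind it (arm.grip_point_offset is the z of the grasp point in the tool frame, in m); z points along the fingers, y is the line along which they close (so a half turn about z gives the same grasp; the last joint's range is limited). The gripper opens to 88 mm and grips with 3 to 60 N. Pads are 18 mm wide; open, the fingers measure 123 mm over their backs; the gripper's body (75 mm by 187 mm) begins 45 mm behind the grasp point.
Start: joints at [1.221, 0.536, -0.004, 1.538, 0.003, 1.067, -0.071], TCP at [0.182, -0.624, 0.239] pointing down, gripper open.
Joint ranges: [-2.7, 2.7], [-0.37, 2.16], [-1.27, 1.26], [0.24, 2.4], [-1.31, 4.45], [0.19, 1.91], [-2.76, 2.76]. Speed limits (rad/s): [2.39, 2.39, 3.14, 3.14, 3.14, 3.14, 3.14].

### API

Orientations are given as a rotation vector (axis times angle).
In Python, from cell import arm gives the robot as it stands.
- The arm moves only by the tool arm_command, never from a script. Its argument "motion" is a list of rows, each an object with "rot": the turn, a rotation vector about the tool's x, y, z in rad, a list of three; "travel": the shift along the tool's x, y, z in cm, a list of three; "gripper": the closure, from -1 (fully open) to 1 (shut), so that 0 is half open. In form: [{"rot": [ax, ay, az], "travel": [dx, dy, dz], "gripper": gripper}, ...]. A call has 1 to 10 rows; each row shifts and turns the commanded pose from where the row before left it, along the tool's axes as they then stand; what a row does not reach is not made up. A row lasts 1/8 s, in which the tool goes at most 62.5 mm and 10.7 degrees, less where a joint would pass 70% of its speed; a pose out of reach is approached as far as the arm can. A call is refused whole if a number of a shift passes 6.25 or a number of a turn 0.188, either way. A call with a gripper value outside its range is refused whole. The fingers move at their own pace and stop on an object; "force" is the grip in N (left out, the last holds). Time passes only in rows, so rows that do not move let the fingers close. It gives the time, the measured TCP pose, the force, the opening and the grip force at its end, in the units of the state.
- arm.sense(): the state, without advancing time (a new reading comes with each control period).
- arm.read_camera(name): name is "side" or "top"; returns the picture (400x640x3 uint8, red, green, blue); there is no depth.
- arm.calibration(name): a dict with "mtx" (3x3 intrinsics, pixels), "world_to_cam" (4x4, takes a point from world to camera coordinates). Camera axes: x right, y up, looking along -z (the intrinsics and any distortion apply to the point x, -y, -z); pixel columns grow to the right and rows downward; lengths in m; the calibration is good to about 2 mm. A picture is of the moment at which its call begins. calibration takes no time and is no camera call.
- arm.hand_in(): hands the job in; it is judged then, once.
Trained networks look in the newest picture that a camera, given by its name, has taken for a name from the list of things; names that differ only in an ending like _2 or _b are one class to them, and where a whole thing is asked for, a point or a joint stands for the part that bears it (a point fixed in the world has none). Each returns a list of dicts, best first, with "p" (0 to 1); they miss things now and then, are a little off and sometimes report something else, mostly with a low value. They report only what shows in the picture. A call takes as long as a camera call. They do not tell look-alikes from the thing itself.
- arm.search_frame(camera, target): "bbox" ([left, top, width, height] in pixels, round what is visible of it).
- arm.outline_of(camera, target): "region" (400x640 bool, what is visible of it) and "bbox" ([left, top, width, height] in pixels, round what is visible of it).
The state is a dict: "time_s": time; "qpos": joint angles; "qd": joint speeds; "tau": joint torques, N m; "tcp_pos": TCP position; "eef_rot": TCP orientation; "ft_force": force on the tool from outside, world axes, zero at the start; "torque": the same for the moment, N m; "grip_width": finger opening in m; "finger_force": force on a finger pad.
Only numpy, scipy, OpenCV 4.12 (cv2) and the standard library are available. Lean on these libraries where they do the work, as an engineer would, in place of code of your own. Each camera call takes 0.05 s, during which the arm holds its last target. There are 200 camera calls.

## Working session

There is one attempt and no reset: what is moved stays moved. The work goes in short steps, Python scripts to look and compute and a tool call to move; the robot and the scene stay as the last step left them, time stands still between calls to the robot, and variables do not carry over. Pictures are saved under pics/ and viewed, at most 16 in all, crops included, and the job is handed in when it is done.

Besides the shell and the picture viewer there is one more tool, called after "Request:" as name(argument=value, ...) on one line, values as JSON. arm_command: Moves the arm, as the interface text tells. Its arguments: {"type":"object","properties":{"motion":{"type":"array"},"force":{"type":"number"}},"required":["motion"]}

```bash
mkdir -p pics; ls; python3 - <<'E'
from cell import arm
import cv2,numpy as np
s=arm.sense(); print({k:np.round(v,3) for k,v in s.items()}, arm.grip_point_offset)
for n in ("top","side"):
    im=arm.read_camera(n); cv2.imwrite(f"pics/{n}0.png",im[:,:,::-1])
    c=arm.calibration(n); print(n,{k:np.round(v,3).tolist() for k,v in c.items()})
E
```

```text
pics
{'time_s': np.float64(0.0), 'qpos': array([ 1.221,  0.537, -0.004,  1.539,  0.003,  1.067, -0.071]), 'qd': array([-0.001, -0.002,  0.001, -0.001,  0.001,  0.001,  0.002]), 'tau': array([-1.0000e-03, -5.7099e+01,  9.9000e-01, -2.5161e+01, -5.6000e-02,
        1.8000e-02,  0.0000e+00]), 'tcp_pos': array([ 0.182, -0.623,  0.238]), 'eef_rot': array([-3.108e+00, -4.440e-01,  1.000e-03]), 'ft_force': array([ 0.232,  0.224, -0.28 ]), 'torque': array([0.004, 0.032, 0.033]), 'finger_force': np.float64(0.0), 'grip_width': np.float64(0.088)} -0.0187
top {'mtx': [[481.137, 0.0, 315.425], [0.0, 481.137, 194.187], [0.0, 0.0, 1.0]], 'world_to_cam': [[-0.017, -1.0, -0.004, 0.007], [0.996, -0.018, 0.091, -0.5], [-0.091, -0.002, 0.996, -1.183], [0.0, 0.0, 0.0, 1.0]]}
side {'mtx': [[373.772, 0.0, 320.42], [0.0, 373.772, 198.517], [0.0, 0.0, 1.0]], 'world_to_cam': [[0.743, -0.669, -0.014, -0.378], [0.515, 0.559, 0.65, -0.306], [-0.427, -0.49, 0.76, -0.571], [0.0, 0.0, 0.0, 1.0]]}
```

View pics/top0.png

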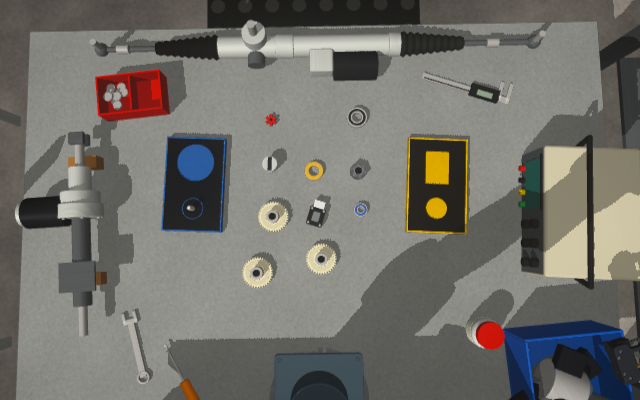

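View pics/side0.png

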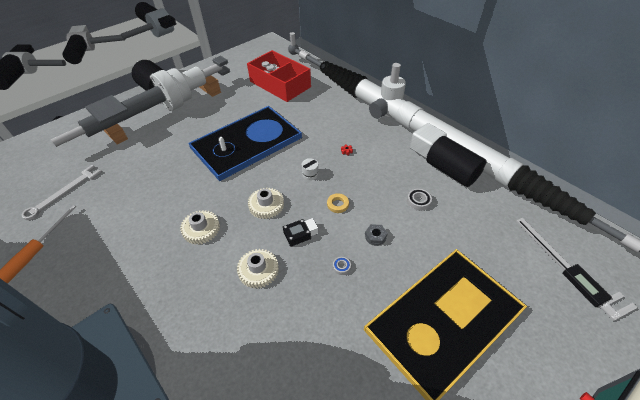

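The top view (up = +x, left = +y) shows these parts:
- Three worm wheels at (273,216), (321,257) and (257,271).
- Large bearing at (358,117).
- Spacer at (315,170).
- Small bearing with blue seal at (361,209).
- Sensor at (316,212).
- Yoke at (269,163), plug at (359,170) and coupling at (271,119).
- Blue tray around (195,184), with the spindle at (192,208).
- Yellow tray around (437,184).

Possible mix-ups for the worm wheel are the three wheels. The one at (273,216) is highest in the image, so it looks farthest from the base. I'll confirm this by measuring.

```bash
cat > h.py <<'E'
from cell import arm
import numpy as np, cv2
from scipy.spatial.transform import Rotation as Rn
def ray(cam,uv,z):
    c=arm.calibration(cam); K=c["mtx"]; T=np.array(c["world_to_cam"])
    d=np.linalg.solve(K,[uv[0],uv[1],1.]); d=T[:3,:3].T@(d*[1,-1,-1])
    o=-T[:3,:3].T@T[:3,3]; return (o+d*(z-o[2])/d[2])[:2]
def proj(cam,p):
    c=arm.calibration(cam); T=np.array(c["world_to_cam"]); q=(T[:3,:3]@p+T[:3,3])*[1,-1,-1]
    q=np.array(c["mtx"])@q; return q[:2]/q[2]
def pose():
    s=arm.sense(); R=Rn.from_rotvec(s["eef_rot"]).as_matrix()
    return s,R
def togo(p,yaw=0.):
    "shift in cm along the tool axes to world p, and turn about tool z to the yaw of tool x"
    s,R=pose(); y=np.arctan2(R[1,0],R[0,0])
    t=R.T@(np.array(p)-s["tcp_pos"])*100; a=(y-yaw+np.pi)%(2*np.pi)-np.pi
    print("t",round(float(s["time_s"]),2),"tcp",np.round(s["tcp_pos"],4),"yaw",round(y,3),"togo cm(tool)",np.round(t,2),"dz rot",round(a,3))
def find(cam,name,z,n=1):
    for r in arm.outline_of(cam,name)[:n]:
        m=r["region"].astype(np.uint8); v,u=np.nonzero(m); b=r["bbox"]
        c=[u.mean(),v.mean()]; bc=[b[0]+b[2]/2-.5,b[1]+b[3]/2-.5]
        print(name,cam,round(r["p"],2),"px",np.round(c,1),"bbox",b,"xy cen",np.round(ray(cam,c,z),4),"xy box",np.round(ray(cam,bc,z),4))
E
python3 - <<'E'
from h import *
for cam in ("top","side"):
    im=arm.read_camera(cam)
    for n,z,k in (("large_bearing_c",.0075,2),("spacer_c",.006,2),("worm_wheel_c",.010,4),("small_bearing_c",.0055,2),("torque_sensor_c",.011,2),("column_tray",.009,1),("rack_tray",.009,1)): find(cam,n,z,k)
    hsv=cv2.cvtColor(im,cv2.COLOR_RGB2HSV)
    # nest floors by colour (z=10 mm)
    for nm,lo,hi,in_ in (("blue",(100,100,60),(125,255,255),None),("yel",(20,150,80),(32,255,255),None)):
        m=cv2.inRange(hsv,lo,hi); n,l,st,ce=cv2.connectedComponentsWithStats(m)
        for i in range(1,n):
            if 150<st[i,4]<4000: print(cam,nm,st[i].tolist(),np.round(ce[i],1),"z10",np.round(ray(cam,ce[i],.010),4))
E
```

```text
large_bearing_c top 0.54 px [356.5 117.6] bbox [345.7, 108.2, 24.0, 22.2] xy cen [ 0.6971 -0.1103] xy box [ 0.6941 -0.1121]
spacer_c top 0.69 px [313.8 170.8] bbox [308.3, 164.1, 16.5, 19.5] xy cen [0.5613 0.0019] xy box [ 0.5546 -0.0037]
worm_wheel_c top 0.93 px [257.4 272.5] bbox [244.0, 258.8, 29.2, 29.5] xy cen [0.3072 0.1471] xy box [0.3058 0.1453]
worm_wheel_c top 0.86 px [272.7 216.8] bbox [257.9, 203.3, 29.6, 29.1] xy cen [0.4456 0.1075] xy box [0.4442 0.1088]
worm_wheel_c top 0.73 px [320.9 258.3] bbox [307.0, 242.1, 28.2, 31.7] xy cen [ 0.3395 -0.012 ] xy box [ 0.3417 -0.0114]
torque_sensor_c top 0.95 px [316.3 214.4] bbox [305.1, 202.9, 20.1, 22.7] xy cen [ 0.4497 -0.0025] xy box [0.4513 0.0016]
rack_tray top 0.86 px [436.4 185.9] bbox [404.0, 138.9, 63.7, 97.4] xy cen [ 0.5166 -0.3083] xy box [ 0.5137 -0.3056]
top blue [162, 136, 64, 97, 601] [198.2 183.9] z10 [0.5324 0.296 ]
top blue [177, 144, 37, 38, 1105] [195.1 162.1] z10 [0.5884 0.3044]
top yel [405, 137, 63, 97, 699] [435. 185.] z10 [ 0.5189 -0.3046]
top yel [425, 151, 24, 34, 795] [436.6 167.3] z10 [ 0.564  -0.310
[... 1110 characters left out ...]
sensor_c side 0.38 px [346.1 149.3] bbox [339.3, 142.2, 14.0, 14.1] xy cen [0.6934 0.1108] xy box [0.6943 0.1126]
column_tray side 0.78 px [244.3 141.8] bbox [187.8, 105.6, 118.2, 76.6] xy cen [0.5272 0.3061] xy box [0.5277 0.2974]
rack_tray side 0.63 px [443.8 323.7] bbox [362.5, 248.7, 162.3, 150.4] xy cen [ 0.5098 -0.3103] xy box [ 0.5094 -0.3093]
side blue [189, 106, 113, 75, 910] [248.6 150.1] z10 [0.5169 0.2722]
side blue [246, 119, 37, 23, 665] [263.8 130.3] z10 [0.5895 0.308 ]
side yel [364, 250, 163, 150, 1313] [437.2 333.6] z10 [ 0.4874 -0.3133]
side yel [434, 277, 58, 52, 1557] [462.6 302.2] z10 [ 0.5653 -0.3094]
side yel [407, 323, 33, 33, 846] [422.9 339. ] z10 [ 0.4629 -0.3029]
```

```bash
python3 - <<'E'
import cv2
a=cv2.imread("pics/top0.png")[95:290,150:475]; cv2.imwrite("pics/crop1.png",cv2.resize(a,None,fx=2.4,fy=2.4,interpolation=cv2.INTER_CUBIC))
E
```

```text
(no output)
```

View pics/crop1.png

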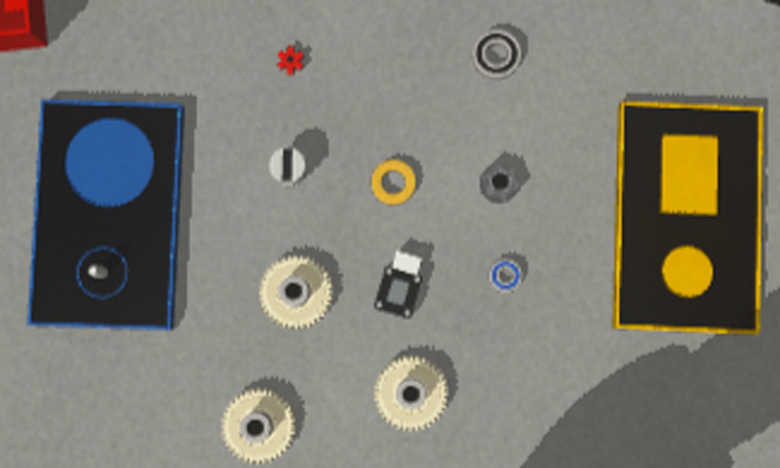

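The crop confirms the wheels. The one at crop (295,290) is at world (0.446, 0.108), 0.46 m from the base. The other two are at 0.34 m, so this is the one meant. The large bearing has the black seal at crop (497,52). The spindle's blue circle is at crop (102,272), about px (192.5,208.3).

```bash
python3 - <<'E'
from h import *
print("spindle foot top", ray("top",(192.5,208.3),.015))
im=cv2.imread("pics/side0.png"); hsv=cv2.cvtColor(im,cv2.COLOR_BGR2HSV)
for cam,roi in (("top",(180,196,206,222)),("side",(208,138,240,162))):
    im=cv2.imread(f"pics/{cam}0.png"); m=cv2.inRange(cv2.cvtColor(im,cv2.COLOR_BGR2HSV),(100,90,40),(125,255,255))
    x0,y0,x1,y1=roi; v,u=np.nonzero(m[y0:y1,x0:x1]); pts=np.c_[u+x0,v+y0].astype(np.float32)
    e=cv2.fitEllipse(pts); print(cam,len(pts),e[0],e[1],ray(cam,e[0],.015))
arm.read_camera("top")
r=arm.outline_of("top","torque_sensor_c")[0]; v,u=np.nonzero(r["region"])
w=np.array([ray("top",p,.018) for p in zip(u,v)]).astype(np.float32)*1000
print(cv2.minAreaRect(w), np.linalg.eigh(np.cov(w.T)))
find("top","small_bearing_c",.0055,3)
print(togo([.35,-.30,.33],0.)); togo([.698,-.1095,.10],0)
E
```

```text
spindle foot top [0.47023208 0.30890515]
top 114 (192.05471801757812, 208.03594970703125) (20.36188316345215, 20.935571670532227) [0.47091781 0.31003147]
side 70 (223.38929748535156, 148.948974609375) (13.89710807800293, 21.816804885864258) [0.47130576 0.31249773]
((451.2458801269531, -2.9391326904296875), (41.172481536865234, 64.25566101074219), 70.65739440917969) EighResult(eigenvalues=array([122.3307764 , 317.15408138]), eigenvectors=array([[-0.28320152, -0.95906043],
       [-0.95906043,  0.28320152]]))
t 1.05 tcp [ 0.182  -0.624   0.2387] yaw 0.284 togo cm(tool) [ 25.2  -26.4   -9.13] dz rot 0.284
None
t 1.05 tcp [ 0.182  -0.624   0.2387] yaw 0.284 togo cm(tool) [ 63.94 -34.94  13.87] dz rot 0.284
```

Request:
arm_command(motion=[{"rot": [0, 0, 0.142], "travel": [0, 0, -4.5], "gripper": -1}, {"rot": [0, 0, 0.142], "travel": [0, 0, -4.5], "gripper": -1}, {"rot": [0, 0, 0], "travel": [2.4, -4.6, 0], "gripper": -1}, {"rot": [0, 0, 0], "travel": [2.4, -4.6, 0], "gripper": -1}, {"rot": [0, 0, 0], "travel": [2.4, -4.6, 0], "gripper": -1}, {"rot": [0, 0, 0], "travel": [2.4, -4.6, 0], "gripper": -1}, {"rot": [0, 0, 0], "travel": [2.4, -4.6, 0], "gripper": -1}, {"rot": [0, 0, 0], "travel": [2.4, -4.6, 0], "gripper": -1}, {"rot": [0, 0, 0], "travel": [2.4, -4.6, 0], "gripper": -1}], force=25)

```text
time_s: 2.17
tcp_pos: [0.3507, -0.3005, 0.329]
eef_rot: [3.141, -0.0, 0.001]
ft_force: [1.0, -0.5, -0.2]
grip_width: 0.0885
finger_force: 0.0
```

```bash
python3 -c "
from h import *
togo([.698,-.1095,.10],0)"
```

```text
t 2.17 tcp [ 0.3507 -0.3005  0.329 ] yaw -0.0 togo cm(tool) [ 34.71 -19.12  22.91] dz rot -0.0
```

Request:
arm_command(motion=[{"rot": [0, 0, 0], "travel": [3.47, -1.91, 2.29], "gripper": -1}, {"rot": [0, 0, 0], "travel": [3.47, -1.91, 2.29], "gripper": -1}, {"rot": [0, 0, 0], "travel": [3.47, -1.91, 2.29], "gripper": -1}, {"rot": [0, 0, 0], "travel": [3.47, -1.91, 2.29], "gripper": -1}, {"rot": [0, 0, 0], "travel": [3.47, -1.91, 2.29], "gripper": -1}, {"rot": [0, 0, 0], "travel": [3.47, -1.91, 2.29], "gripper": -1}, {"rot": [0, 0, 0], "travel": [3.47, -1.91, 2.29], "gripper": -1}, {"rot": [0, 0, 0], "travel": [3.47, -1.91, 2.29], "gripper": -1}, {"rot": [0, 0, 0], "travel": [3.47, -1.91, 2.29], "gripper": -1}, {"rot": [0, 0, 0], "travel": [3.47, -1.91, 2.29], "gripper": -1}])

```text
time_s: 3.42
tcp_pos: [0.6982, -0.1106, 0.0989]
eef_rot: [3.141, -0.001, 0.0]
ft_force: [-0.1, 0.7, 0.5]
grip_width: 0.0882
finger_force: 0.0
```

```bash
python3 -c "
from h import *
togo([.698,-.1095,.005],0)
im=arm.read_camera('side'); u,v=proj('side',[.698,-.1095,.05]).astype(int)
print(u,v,proj('side',[.698,-.1095,.0]))
cv2.imwrite('pics/s1.png',cv2.resize(im[v-60:v+60,u-80:u+80,::-1],None,fx=4,fy=4))
"
```

```text
t 3.42 tcp [ 0.6982 -0.1106  0.0989] yaw -0.0 togo cm(tool) [-0.02 -0.11  9.39] dz rot -0.0
422 186 [418.30180245 202.01640902]
```

View pics/s1.png

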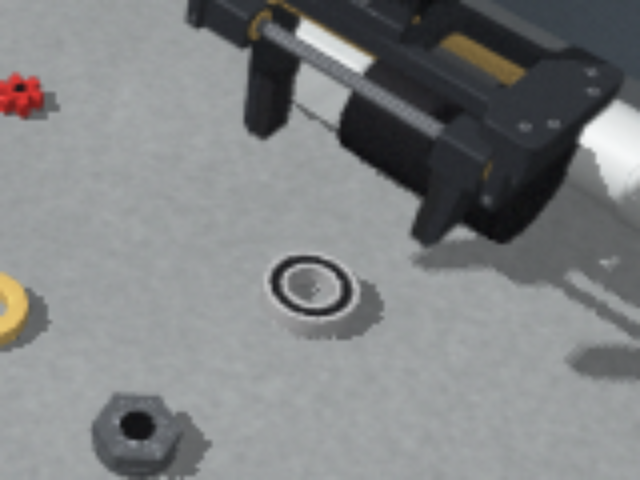

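The side crop shows the fingers straddling the large bearing, which is at crop (312,290). Nothing else is in the way.

Request:
arm_command(motion=[{"rot": [0, 0, 0], "travel": [0, -0.1, 4.5], "gripper": -1}, {"rot": [0, 0, 0], "travel": [0, 0, 3.4], "gripper": -1}, {"rot": [0, 0, 0], "travel": [0, 0, 1.5], "gripper": -1}, {"rot": [0, 0, 0], "travel": [0, 0, 0], "gripper": 1}, {"rot": [0, 0, 0], "travel": [0, 0, 0], "gripper": 1}, {"rot": [0, 0, 0], "travel": [0, 0, 0], "gripper": 1}, {"rot": [0, 0, 0], "travel": [0, 0, 0], "gripper": 1}, {"rot": [0, 0, 0], "travel": [0, 0, 0], "gripper": 1}, {"rot": [0, 0, 0], "travel": [0, 0, 0], "gripper": 1}], force=25)

```text
time_s: 4.6
tcp_pos: [0.6979, -0.11, 0.0069]
eef_rot: [3.142, -0.0, 0.002]
ft_force: [-1.6, 0.1, 6.8]
grip_width: 0.0513
finger_force: 25.0
```

Request:
arm_command(motion=[{"rot": [0, 0, 0], "travel": [0, 0, -2], "gripper": 1}, {"rot": [0, 0, 0], "travel": [0, 0, -5], "gripper": 1}, {"rot": [0, 0, 0], "travel": [0, 0, -5], "gripper": 1}, {"rot": [0, 0, 0], "travel": [-2.0, -3.8, 0], "gripper": 1}, {"rot": [0, 0, 0], "travel": [-2.3, -4.2, 0], "gripper": 1}, {"rot": [0, 0, 0], "travel": [-2.3, -4.2, 0], "gripper": 1}, {"rot": [0, 0, 0], "travel": [-2.3, -4.2, 0], "gripper": 1}, {"rot": [0, 0, 0], "travel": [-2.3, -4.2, 0], "gripper": 1}, {"rot": [0, 0, 0], "travel": [-2.3, -4.2, 0], "gripper": 1}, {"rot": [0, 0, 0], "travel": [-2.3, -4.2, 0], "gripper": 1}])

```text
time_s: 5.85
tcp_pos: [0.5385, 0.1811, 0.1268]
eef_rot: [-3.141, 0.001, -0.002]
ft_force: [0.9, -0.2, -1.9]
grip_width: 0.0513
finger_force: 25.0
```

```bash
python3 -c "
from h import *
togo([.471,.311,.10],0)"
```

```text
t 5.85 tcp [0.5385 0.1811 0.1268] yaw -0.0 togo cm(tool) [ -6.76 -12.98   2.67] dz rot -0.0
```

Request:
arm_command(motion=[{"rot": [0, 0, 0], "travel": [-2.3, -4.3, 0], "gripper": 1}, {"rot": [0, 0, 0], "travel": [-2.3, -4.3, 0], "gripper": 1}, {"rot": [0, 0, 0], "travel": [-2.1, -4.3, 0.7], "gripper": 1}, {"rot": [0, 0, 0], "travel": [0, 0, 1], "gripper": 1}, {"rot": [0, 0, 0], "travel": [0, 0, 1], "gripper": 1}])

```text
time_s: 6.48
tcp_pos: [0.4726, 0.3084, 0.0988]
eef_rot: [3.141, -0.0, 0.001]
ft_force: [1.1, -0.7, -1.7]
grip_width: 0.0508
finger_force: 25.0
```

```bash
python3 -c "
from h import *
togo([.471,.311,.08],0)
im=arm.read_camera('side'); u,v=proj('side',[.471,.311,.06]).astype(int)
cv2.imwrite('pics/s2.png',cv2.resize(im[v-60:v+60,u-80:u+80,::-1],None,fx=4,fy=4)); print(u,v)
"
```

```text
t 6.47 tcp [0.4726 0.3084 0.0988] yaw -0.0 togo cm(tool) [-0.16 -0.26  1.88] dz rot -0.0
219 134
```

View pics/s2.png

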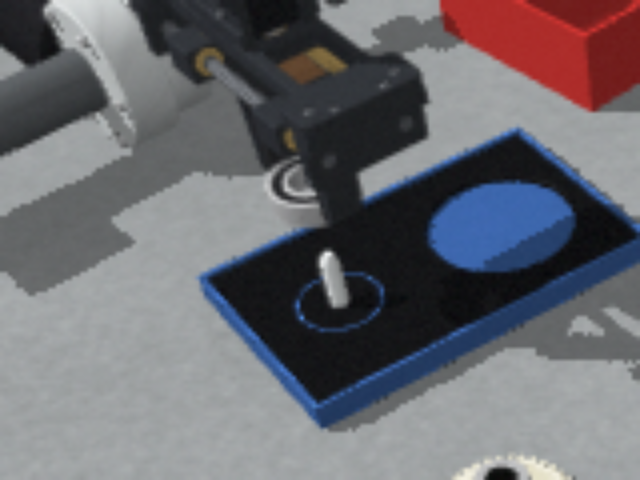

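The bearing is held flat at crop (302,188), and the spindle tip is at (327,257). I'll check the alignment by projection.

```bash
python3 -c "
from h import *
f=lambda a,b:(139+a/4,74+b/4)
print('tip',ray('side',f(327,254),.051),'bearing',ray('side',f(300,182),.107),'circle',ray('side',f(340,302),.015))
"
```

```text
tip [0.47241443 0.31178541] bearing [0.46783391 0.31022248] circle [0.47131752 0.3097631 ]
```

Request:
arm_command(motion=[{"rot": [0, 0, 0], "travel": [-0.1, -0.2, 1], "gripper": 1}, {"rot": [0, 0, 0], "travel": [0, 0, 1.5], "gripper": 1}, {"rot": [0, 0, 0], "travel": [0, 0, 1.5], "gripper": 1}, {"rot": [0, 0, 0], "travel": [0, 0, 1.5], "gripper": 1}, {"rot": [0, 0, 0], "travel": [0, 0, 1], "gripper": 1}, {"rot": [0, 0, 0], "travel": [0, 0, 0.4], "gripper": 1}, {"rot": [0, 0, 0], "travel": [0, 0, 0], "gripper": 1}])

```text
time_s: 7.4
tcp_pos: [0.4712, 0.311, 0.0296]
eef_rot: [3.142, -0.0, -0.0]
ft_force: [0.2, -0.2, -1.5]
grip_width: 0.0512
finger_force: 25.0
```

Request:
arm_command(motion=[{"rot": [0, 0, 0], "travel": [0, 0, 0.3], "gripper": 1}, {"rot": [0, 0, 0], "travel": [0, 0, 0.3], "gripper": 1}, {"rot": [0, 0, 0], "travel": [0, 0, 0.2], "gripper": 1}, {"rot": [0, 0, 0], "travel": [0, 0, 0], "gripper": 1}])

```text
time_s: 7.9
tcp_pos: [0.4712, 0.311, 0.0219]
eef_rot: [3.142, -0.0, 0.0]
ft_force: [-1.2, -1.3, 2.0]
grip_width: 0.0514
finger_force: 25.0
```

Request:
arm_command(motion=[{"rot": [0, 0, 0], "travel": [0, 0, 0.15], "gripper": 1}, {"rot": [0, 0, 0], "travel": [0, 0, 0.15], "gripper": 1}, {"rot": [0, 0, 0], "travel": [0, 0, 0], "gripper": 1}])

```text
time_s: 8.28
tcp_pos: [0.4714, 0.311, 0.0213]
eef_rot: [3.141, -0.0, 0.001]
ft_force: [-6.8, -5.7, 28.8]
grip_width: 0.0514
finger_force: 25.0
```

The force rose to 29 N with the TCP at 21.3 mm, so the bearing is seated flat. I'll release it and back off upwards.

Request:
arm_command(motion=[{"rot": [0, 0, 0], "travel": [0, 0, -0.25], "gripper": 1}, {"rot": [0, 0, 0], "travel": [0, 0, 0], "gripper": -0.7}, {"rot": [0, 0, 0], "travel": [0, 0, 0], "gripper": -0.7}, {"rot": [0, 0, 0], "travel": [0, 0, 0], "gripper": -0.7}, {"rot": [0, 0, 0], "travel": [0, 0, 0], "gripper": -0.7}, {"rot": [0, 0, 0], "travel": [0, 0, -2], "gripper": -0.7}, {"rot": [0, 0, 0], "travel": [0, 0, -4], "gripper": -0.7}, {"rot": [0, 0, 0], "travel": [0, 0, -4], "gripper": -1}, {"rot": [0, 0, 0], "travel": [1, 4, 0], "gripper": -1}, {"rot": [0, 0, 0], "travel": [1.4, 5, 0], "gripper": -1}])

```text
time_s: 9.52
tcp_pos: [0.4958, 0.2216, 0.1234]
eef_rot: [-3.14, -0.004, -0.004]
ft_force: [0.5, -0.8, -0.2]
grip_width: 0.0882
finger_force: 0.0
```

```bash
python3 -c "
from h import *
im=arm.read_camera('side'); im=arm.read_camera('side'); 
find('side','large_bearing_c',.0225,2); find('side','spacer_c',.006,2)
arm.read_camera('top'); find('top','spacer_c',.006,2);find('top','large_bearing_c',.0225,2)
u,v=proj('side',[.471,.311,.03]).astype(int)
cv2.imwrite('pics/s3.png',cv2.resize(im[v-60:v+60,u-80:u+80,::-1],None,fx=4,fy=4)); print(u,v)
togo([.5625,.003,.10],0)
"
```

```text
large_bearing_c side 0.77 px [224.  147.1] bbox [214.8, 140.2, 20.8, 19.1] xy cen [0.4726 0.309 ] xy box [0.4697 0.3012]
spacer_c side 0.78 px [337.3 203. ] bbox [323.5, 191.6, 26.1, 21.1] xy cen [0.5627 0.0046] xy box [0.5632 0.0092]
spacer_c side 0.24 px [375.5 234.6] bbox [367.5, 224.5, 21.9, 21.1] xy cen [ 0.5619 -0.1076] xy box [ 0.5656 -0.1108]
spacer_c top 0.6 px [359.9 209.7] bbox [354.4, 203.8, 9.2, 15.2] xy cen [ 0.46   -0.1132] xy box [ 0.4569 -0.1095]
spacer_c top 0.56 px [313.8 170.6] bbox [305.5, 162.6, 18.4, 16.5] xy cen [0.5617 0.0018] xy box [0.5624 0.0009]
large_bearing_c top 0.37 px [206.2 153.2] bbox [160.4, 135.6, 66.3, 96.5] xy cen [0.6087 0.2731] xy box [0.5326 0.306 ]
222 144
t 9.88 tcp [0.4948 0.2228 0.1218] yaw 0.002 togo cm(tool) [ 6.73 21.99  2.15] dz rot 0.002
```

View pics/s3.png

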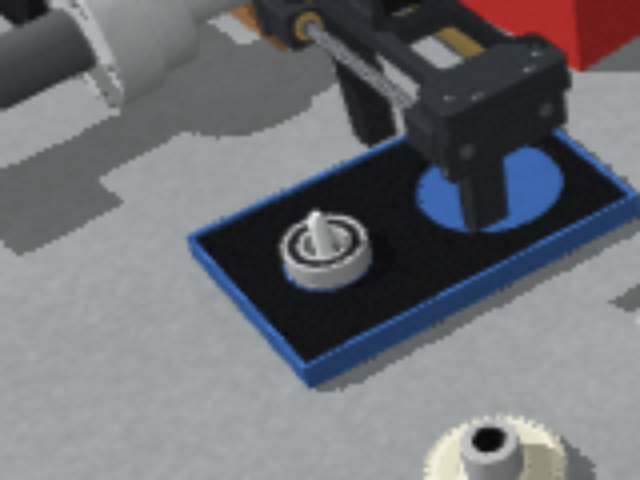

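The bearing sits flat round the spindle at crop (325,250). Next is the spacer at (0.5625, 0.003).

Request:
arm_command(motion=[{"rot": [0, 0, 0], "travel": [1.35, 4.4, 0.5], "gripper": -1}, {"rot": [0, 0, 0], "travel": [1.35, 4.4, 0.5], "gripper": -1}, {"rot": [0, 0, 0], "travel": [1.35, 4.4, 0.5], "gripper": -1}, {"rot": [0, 0, 0], "travel": [1.35, 4.4, 0.5], "gripper": -1}, {"rot": [0, 0, 0], "travel": [1.35, 4.4, 0.2], "gripper": -1}, {"rot": [0, 0, 0], "travel": [0, 0, 3], "gripper": -1}, {"rot": [0, 0, 0], "travel": [0, 0, 3], "gripper": -1}, {"rot": [0, 0, 0], "travel": [0, 0, 1], "gripper": -1}, {"rot": [0, 0, 0], "travel": [0, 0, 0], "gripper": -1}])

```text
time_s: 11.0
tcp_pos: [0.5625, 0.002, 0.0291]
eef_rot: [-3.141, -0.002, 0.001]
ft_force: [0.1, -0.0, 0.1]
grip_width: 0.0881
finger_force: 0.0
```

```bash
python3 -c "
from h import *
togo([.5625,.003,.005],0)
arm.read_camera('side'); find('side','spacer_c',.006,1)"
```

```text
t 11.0 tcp [0.5625 0.002  0.0291] yaw 0.001 togo cm(tool) [ 0.01 -0.1   2.41] dz rot 0.001
spacer_c side 0.62 px [245.7 141.5] bbox [189.5, 107.5, 113.7, 72.1] xy cen [0.5321 0.3077] xy box [0.529  0.3026]
```

Request:
arm_command(motion=[{"rot": [0, 0, 0], "travel": [0, -0.1, 1.4], "gripper": -1}, {"rot": [0, 0, 0], "travel": [0, 0, 1], "gripper": -1}, {"rot": [0, 0, 0], "travel": [0, 0, 0], "gripper": 1}, {"rot": [0, 0, 0], "travel": [0, 0, 0], "gripper": 1}, {"rot": [0, 0, 0], "travel": [0, 0, 0], "gripper": 1}, {"rot": [0, 0, 0], "travel": [0, 0, 0], "gripper": 1}, {"rot": [0, 0, 0], "travel": [0, 0, 0], "gripper": 1}, {"rot": [0, 0, 0], "travel": [0, 0, 0], "gripper": 1}, {"rot": [0, 0, 0], "travel": [0, 0, 0], "gripper": 1}])

```text
time_s: 12.22
tcp_pos: [0.5628, 0.0021, 0.0054]
eef_rot: [-3.141, 0.0, -0.001]
ft_force: [-0.8, 0.5, 2.6]
grip_width: 0.0462
finger_force: 25.0
```

Request:
arm_command(motion=[{"rot": [0, 0, 0], "travel": [0, 0, -2], "gripper": 1}, {"rot": [0, 0, 0], "travel": [0, 0, -4], "gripper": 1}, {"rot": [0, 0, 0], "travel": [0, 0, -5], "gripper": 1}, {"rot": [0, 0, 0], "travel": [0, 0, 0], "gripper": 1}])

```text
time_s: 12.72
tcp_pos: [0.5655, 0.0019, 0.1198]
eef_rot: [-3.141, 0.001, -0.013]
ft_force: [0.8, 0.5, -1.0]
grip_width: 0.0465
finger_force: 25.0
```

```bash
python3 -c "
from h import *
togo([.471,.311,.12],0); print(arm.sense()['ft_force'],arm.sense()['grip_width'])
im=arm.read_camera('side'); u,v=proj('side',[.5625,.003,.11]).astype(int)
cv2.imwrite('pics/s4.png',cv2.resize(im[v-40:v+40,u-50:u+50,::-1],None,fx=6,fy=6)); print(u,v)
"
```

```text
t 12.72 tcp [0.5655 0.0019 0.1198] yaw -0.001 togo cm(tool) [ -9.47 -30.91  -0.09] dz rot -0.001
[ 0.80840434  0.49075814 -1.02354781] 0.046453879069336984
338 169
```

View pics/s4.png

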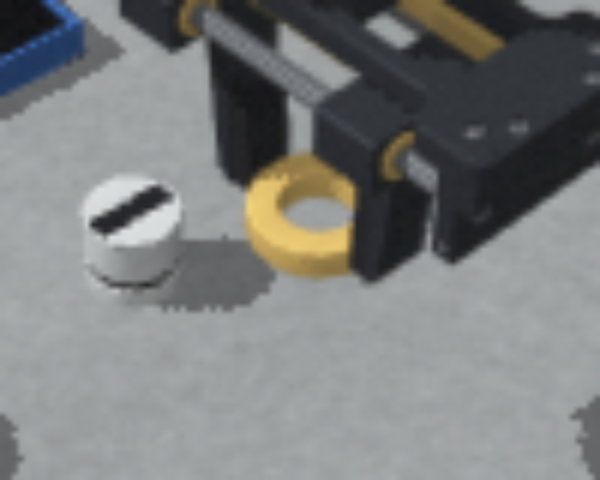

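The spacer is gripped flat, with its bore at crop (318,212). I'll take it over the spindle.

Request:
arm_command(motion=[{"rot": [0, 0, 0], "travel": [-1.35, -4.4, 0], "gripper": 1}, {"rot": [0, 0, 0], "travel": [-1.35, -4.4, 0], "gripper": 1}, {"rot": [0, 0, 0], "travel": [-1.35, -4.4, 0], "gripper": 1}, {"rot": [0, 0, 0], "travel": [-1.35, -4.4, 0], "gripper": 1}, {"rot": [0, 0, 0], "travel": [-1.35, -4.4, 0], "gripper": 1}, {"rot": [0, 0, 0], "travel": [-1.35, -4.4, 0], "gripper": 1}, {"rot": [0, 0, 0], "travel": [-1.35, -4.4, 0], "gripper": 1}, {"rot": [0, 0, 0], "travel": [0, 0, 2], "gripper": 1}, {"rot": [0, 0, 0], "travel": [0, 0, 0], "gripper": 1}])

```text
time_s: 13.9
tcp_pos: [0.4661, 0.3087, 0.0929]
eef_rot: [3.138, 0.001, -0.007]
ft_force: [0.2, -0.1, -1.2]
grip_width: 0.0463
finger_force: 25.0
```

```bash
python3 -c "
from h import *
print('bore before', ray('side',(288+318/6,129+212/6),.123))
togo([.471,.311,.04],0)
im=arm.read_camera('side'); u,v=proj('side',[.471,.311,.08]).astype(int)
find('side','spacer_c',.10,2)
cv2.imwrite('pics/s5.png',cv2.resize(im[v-40:v+40,u-50:u+50,::-1],None,fx=6,fy=6)); print(u-50,v-40)
"
```

```text
bore before [0.56561095 0.00100384]
t 13.9 tcp [0.4661 0.3087 0.0929] yaw 0.001 togo cm(tool) [ 0.52 -0.25  5.29] dz rot 0.001
spacer_c side 0.46 px [209.9 125.6] bbox [200.3, 118.1, 18.6, 14.0] xy cen [0.4531 0.3064] xy box [0.4536 0.3108]
167 88
```

View pics/s5.png

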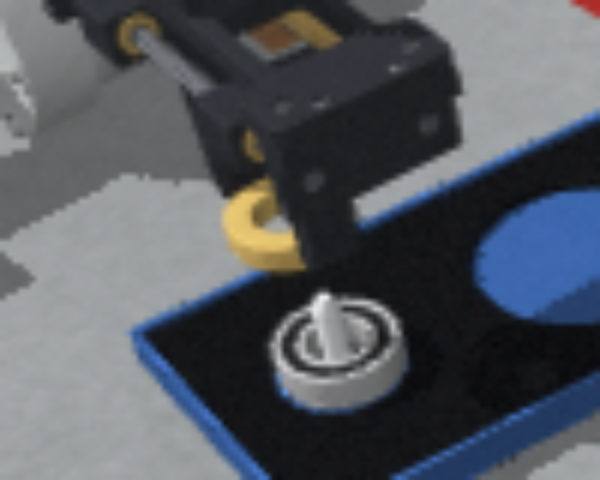

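The spacer is level at crop (265,215), and the bearing is centred below it at (338,345). I'll correct by about 5 mm and lower.

Request:
arm_command(motion=[{"rot": [0, 0, 0], "travel": [0.5, -0.25, 0], "gripper": 1}, {"rot": [0, 0, 0], "travel": [0, 0, 0], "gripper": 1}, {"rot": [0, 0, 0], "travel": [0, 0, 1], "gripper": 1}, {"rot": [0, 0, 0], "travel": [0, 0, 1], "gripper": 1}])

```text
time_s: 14.5
tcp_pos: [0.473, 0.3122, 0.0745]
eef_rot: [3.141, -0.001, -0.0]
ft_force: [-0.3, -0.4, -1.2]
grip_width: 0.0465
finger_force: 25.0
```

```bash
python3 -c "
from h import *
togo([.471,.311,.0355],0)
"
```

```text
t 14.5 tcp [0.473  0.3122 0.0745] yaw -0.0 togo cm(tool) [-0.2   0.12  3.9 ] dz rot -0.0
```

Request:
arm_command(motion=[{"rot": [0, 0, 0], "travel": [-0.2, 0.1, 1], "gripper": 1}, {"rot": [0, 0, 0], "travel": [0, 0, 1], "gripper": 1}, {"rot": [0, 0, 0], "travel": [0, 0, 0.9], "gripper": 1}, {"rot": [0, 0, 0], "travel": [0, 0, 0.4], "gripper": 1}, {"rot": [0, 0, 0], "travel": [0, 0, 0.3], "gripper": 1}, {"rot": [0, 0, 0], "travel": [0, 0, 0], "gripper": 1}])

```text
time_s: 15.25
tcp_pos: [0.4712, 0.3115, 0.0392]
eef_rot: [3.142, -0.0, 0.0]
ft_force: [-0.0, 0.6, -1.2]
grip_width: 0.0464
finger_force: 25.0
```

Request:
arm_command(motion=[{"rot": [0, 0, 0], "travel": [0, 0, 0.3], "gripper": 1}, {"rot": [0, 0, 0], "travel": [0, 0, 0.2], "gripper": 1}, {"rot": [0, 0, 0], "travel": [0, 0, 0], "gripper": 1}])

```text
time_s: 15.62
tcp_pos: [0.4714, 0.3116, 0.0353]
eef_rot: [3.141, -0.0, 0.001]
ft_force: [-3.2, -2.1, 10.2]
grip_width: 0.0461
finger_force: 25.0
```

Request:
arm_command(motion=[{"rot": [0, 0, 0], "travel": [0, 0, 0.15], "gripper": 1}, {"rot": [0, 0, 0], "travel": [0, 0, 0], "gripper": 1}])

```text
time_s: 15.88
tcp_pos: [0.4715, 0.3116, 0.0352]
eef_rot: [3.141, -0.001, 0.001]
ft_force: [-6.1, -4.4, 25.4]
grip_width: 0.0464
finger_force: 25.0
```

The spacer is seated, pressing at 25 N. I'll release it and go to the worm wheel.

Request:
arm_command(motion=[{"rot": [0, 0, 0], "travel": [0, 0, -0.15], "gripper": 1}, {"rot": [0, 0, 0], "travel": [0, 0, 0], "gripper": -0.7}, {"rot": [0, 0, 0], "travel": [0, 0, 0], "gripper": -0.7}, {"rot": [0, 0, 0], "travel": [0, 0, 0], "gripper": -0.7}, {"rot": [0, 0, 0], "travel": [0, 0, 0], "gripper": -0.7}, {"rot": [0, 0, 0], "travel": [0, 0, -2], "gripper": -0.7}, {"rot": [0, 0, 0], "travel": [0, 0, -4], "gripper": -0.7}, {"rot": [0, 0, 0], "travel": [0, 0, -2.5], "gripper": -0.7}, {"rot": [0, 0, 0], "travel": [-0.5, 4, 0], "gripper": -0.8}, {"rot": [0, 0, 0], "travel": [-0.5, 4.1, 0], "gripper": -0.8}])

```text
time_s: 17.12
tcp_pos: [0.4616, 0.2302, 0.121]
eef_rot: [-3.14, -0.001, -0.004]
ft_force: [0.3, -0.2, 0.6]
grip_width: 0.0791
finger_force: 0.0
```

Request:
arm_command(motion=[{"rot": [0, 0, 0], "travel": [-0.5, 4.1, 0], "gripper": -0.8}, {"rot": [0, 0, 0], "travel": [-0.5, 4.1, 0], "gripper": -0.8}, {"rot": [0, 0, 0], "travel": [-0.5, 4.1, 0], "gripper": -0.8}, {"rot": [0, 0, 0], "travel": [0, 0, 2.5], "gripper": -0.8}, {"rot": [0, 0, 0], "travel": [0, 0, 2.5], "gripper": -0.8}, {"rot": [0, 0, 0], "travel": [0, 0, 0], "gripper": -0.8}])

```text
time_s: 17.88
tcp_pos: [0.4454, 0.1072, 0.0691]
eef_rot: [3.141, -0.0, -0.003]
ft_force: [0.2, -0.5, 0.6]
grip_width: 0.0789
finger_force: 0.0
```

```bash
python3 -c "
from h import *
togo([.446,.1075,.0195],0)
im=arm.read_camera('side'); find('side','spacer_c',.036,3)
find('side','worm_wheel_c',.010,4)
a=im[60:230,180:380,::-1]
cv2.imwrite('pics/s6.png',cv2.resize(a,None,fx=3.5,fy=3.5))
"
```

```text
t 17.88 tcp [0.4454 0.1072 0.0691] yaw -0.0 togo cm(tool) [ 0.07 -0.03  4.96] dz rot -0.0
spacer_c side 0.59 px [215.  144.8] bbox [209.0, 139.7, 12.3, 11.2] xy cen [0.4551 0.3158] xy box [0.4545 0.3163]
worm_wheel_c side 0.84 px [257.4 268.4] bbox [235.8, 247.2, 43.2, 40.4] xy cen [ 0.3391 -0.0118] xy box [ 0.3404 -0.0086]
worm_wheel_c side 0.77 px [264.6 204.4] bbox [248.1, 191.2, 35.4, 25.5] xy cen [0.4424 0.1053] xy box [0.4452 0.1065]
worm_wheel_c side 0.62 px [200.  226.9] bbox [180.9, 213.8, 40.2, 31.0] xy cen [0.3088 0.147 ] xy box [0.3071 0.142 ]
worm_wheel_c side 0.53 px [346.  149.4] bbox [341.2, 143.3, 10.1, 13.4] xy cen [0.6938 0.1114] xy box [0.6931 0.1115]
```

View pics/s6.png

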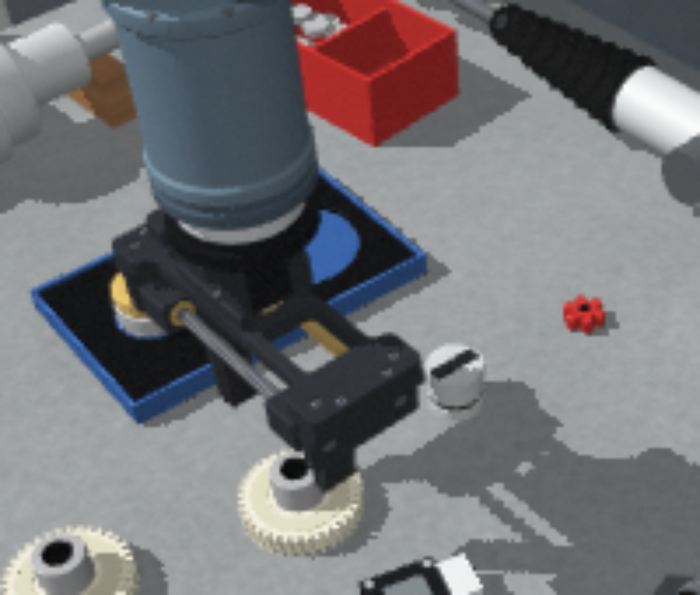

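The spacer sits on the bearing at crop (130,300). The gripper straddles the worm wheel hub at (295,478).

Request:
arm_command(motion=[{"rot": [0, 0, 0], "travel": [0.1, 0, 2.5], "gripper": -0.8}, {"rot": [0, 0, 0], "travel": [0, 0, 1.6], "gripper": -0.8}, {"rot": [0, 0, 0], "travel": [0, 0, 0.7], "gripper": -0.8}, {"rot": [0, 0, 0], "travel": [0, 0, 0], "gripper": 1}, {"rot": [0, 0, 0], "travel": [0, 0, 0], "gripper": 1}, {"rot": [0, 0, 0], "travel": [0, 0, 0], "gripper": 1}, {"rot": [0, 0, 0], "travel": [0, 0, 0], "gripper": 1}, {"rot": [0, 0, 0], "travel": [0, 0, 0], "gripper": 1}, {"rot": [0, 0, 0], "travel": [0, 0, 0], "gripper": 1}, {"rot": [0, 0, 0], "travel": [0, 0, 0], "gripper": 1}], force=30)

```text
time_s: 19.27
tcp_pos: [0.4472, 0.1075, 0.0213]
eef_rot: [-3.142, 0.0, -0.0]
ft_force: [0.1, 0.2, 3.0]
grip_width: 0.0312
finger_force: 30.0
```

Request:
arm_command(motion=[{"rot": [0, 0, 0], "travel": [0, 0, -2], "gripper": 1}, {"rot": [0, 0, 0], "travel": [0, 0, -4], "gripper": 1}, {"rot": [0, 0, 0], "travel": [0, 0, -2.5], "gripper": 1}, {"rot": [0, 0, 0], "travel": [2.4, -3.3, 0], "gripper": 1}, {"rot": [0, 0, 0], "travel": [2.4, -3.3, 0], "gripper": 1}, {"rot": [0, 0, 0], "travel": [2.4, -3.3, 0], "gripper": 1}, {"rot": [0, 0, 0], "travel": [2.4, -3.3, 0], "gripper": 1}, {"rot": [0, 0, 0], "travel": [2.4, -3.3, 0], "gripper": 1}, {"rot": [0, 0, 0], "travel": [2.2, -3.3, 0], "gripper": 1}, {"rot": [0, 0, 0], "travel": [0, 0, 0], "gripper": 1}])

```text
time_s: 20.52
tcp_pos: [0.5891, 0.3086, 0.1055]
eef_rot: [-3.14, -0.004, 0.0]
ft_force: [-2.1, -0.9, -2.7]
grip_width: 0.0313
finger_force: 30.0
```

```bash
python3 -c "
from h import *
togo([.589,.306,.0315],0)
im=arm.read_camera('side'); find('side','worm_wheel_c',.09,1)
a=im[70:190,160:330,::-1]
cv2.imwrite('pics/s7.png',cv2.resize(a,None,fx=4,fy=4))
"
```

```text
t 20.52 tcp [0.5891 0.3086 0.1055] yaw 0.003 togo cm(tool) [-0.    0.28  7.4 ] dz rot 0.003
worm_wheel_c side 0.74 px [257.3 104.1] bbox [244.1, 89.1, 31.2, 25.3] xy cen [0.5858 0.3122] xy box [0.5962 0.3186]
```

View pics/s7.png

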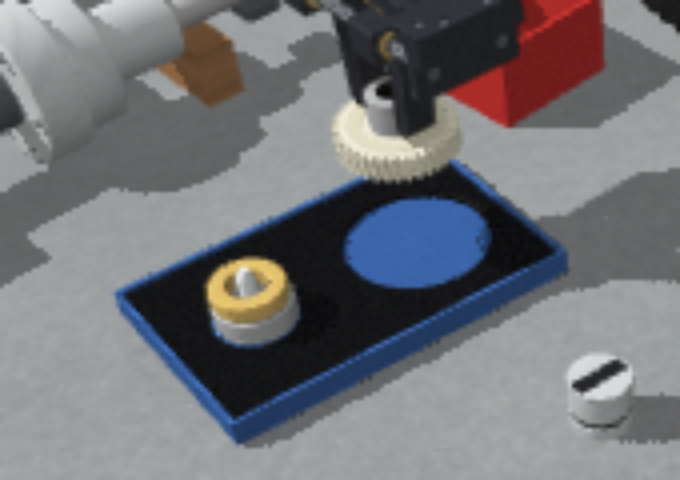

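The stack sits flat and concentric at crop (250,295). The wheel is above its nest at (417,243).

Request:
arm_command(motion=[{"rot": [0, 0, 0], "travel": [0, 0.2, 2], "gripper": 1}, {"rot": [0, 0, 0], "travel": [0, 0, 2], "gripper": 1}, {"rot": [0, 0, 0], "travel": [0, 0, 1.5], "gripper": 1}, {"rot": [0, 0, 0], "travel": [0, 0, 1], "gripper": 1}, {"rot": [0, 0, 0], "travel": [0, 0, 0], "gripper": 1}])

```text
time_s: 21.25
tcp_pos: [0.5886, 0.3032, 0.0402]
eef_rot: [3.141, -0.0, -0.002]
ft_force: [0.3, -0.3, -1.8]
grip_width: 0.0311
finger_force: 30.0
```

```bash
python3 -c "
from h import *
togo([.589,.306,.0315],0)
"
```

```text
t 21.25 tcp [0.5886 0.3032 0.0402] yaw -0.0 togo cm(tool) [ 0.04 -0.29  0.87] dz rot -0.0
```

Request:
arm_command(motion=[{"rot": [0, 0, 0], "travel": [0, -0.3, 0], "gripper": 1}, {"rot": [0, 0, 0], "travel": [0, 0, 0.3], "gripper": 1}, {"rot": [0, 0, 0], "travel": [0, 0, 0.3], "gripper": 1}, {"rot": [0, 0, 0], "travel": [0, 0, 0.25], "gripper": 1}, {"rot": [0, 0, 0], "travel": [0, 0, 0], "gripper": 1}])

```text
time_s: 21.88
tcp_pos: [0.589, 0.3062, 0.0324]
eef_rot: [3.141, -0.0, -0.001]
ft_force: [-0.1, -0.7, -1.7]
grip_width: 0.0315
finger_force: 30.0
```

Request:
arm_command(motion=[{"rot": [0, 0, 0], "travel": [0, 0, 0.12], "gripper": 1}, {"rot": [0, 0, 0], "travel": [0, 0, 0], "gripper": 1}, {"rot": [0, 0, 0], "travel": [0, 0, 0], "gripper": -0.5}, {"rot": [0, 0, 0], "travel": [0, 0, 0], "gripper": -0.5}, {"rot": [0, 0, 0], "travel": [0, 0, 0], "gripper": -0.5}, {"rot": [0, 0, 0], "travel": [0, 0, 0], "gripper": -0.5}, {"rot": [0, 0, 0], "travel": [0, 0, -2], "gripper": -0.5}, {"rot": [0, 0, 0], "travel": [0, 0, -3], "gripper": -0.5}, {"rot": [0, 0, 0], "travel": [0, 0, -3], "gripper": -1}])

```text
time_s: 23.0
tcp_pos: [0.5894, 0.3067, 0.1138]
eef_rot: [-3.141, 0.0, -0.001]
ft_force: [0.3, 0.5, 1.5]
grip_width: 0.0741
finger_force: 0.0
```

Request:
arm_command(motion=[{"rot": [0, 0, 0], "travel": [-2.0, 4.4, 0], "gripper": -1}, {"rot": [0, 0, 0], "travel": [-2.0, 4.4, 0], "gripper": -1}, {"rot": [0, 0, 0], "travel": [-2.0, 4.4, 0], "gripper": -1}, {"rot": [0, 0, 0], "travel": [-2.0, 4.4, 0], "gripper": -1}, {"rot": [0, 0, 0], "travel": [-2.0, 4.4, 0], "gripper": -1}, {"rot": [0, 0, 0], "travel": [-2.0, 4.4, 0], "gripper": -1}, {"rot": [0, 0, 0], "travel": [-1.8, 4.4, 0], "gripper": -1}, {"rot": [0, 0, 0.15], "travel": [0, 0, 2], "gripper": -1}, {"rot": [0, 0, 0.15], "travel": [0, 0, 0], "gripper": -1}, {"rot": [0, 0, 0], "travel": [0, 0, 0], "gripper": -1}])

```text
time_s: 24.25
tcp_pos: [0.4518, -0.0015, 0.0925]
eef_rot: [-3.107, 0.468, -0.003]
ft_force: [0.3, -0.1, 0.4]
grip_width: 0.0882
finger_force: 0.0
```

```bash
python3 -c "
from h import *
togo([.4525,-.002,.007],-.3)
im=arm.read_camera('side'); find('side','torque_sensor_c',.011,1)
a=im[90:290,180:400,::-1]
cv2.imwrite('pics/s8.png',cv2.resize(a,None,fx=3,fy=3))
"
```

```text
t 24.25 tcp [ 0.4518 -0.0015  0.0925] yaw -0.299 togo cm(tool) [0.07 0.03 8.55] dz rot 0.001
torque_sensor_c side 0.93 px [298.4 233.2] bbox [281.8, 224.0, 37.8, 21.2] xy cen [ 0.4473 -0.0025] xy box [ 0.4486 -0.0067]
```

View pics/s8.png

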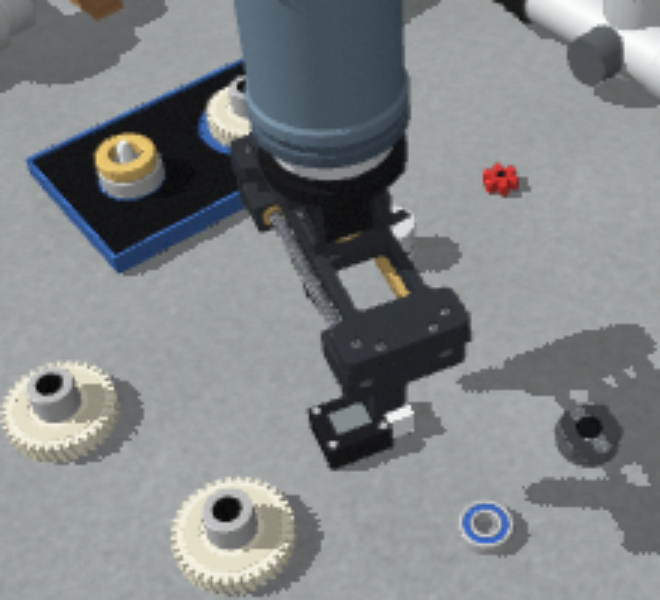

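The gripper is square over the sensor at crop (360,425), and the way down is clear. The stack and wheel are still in the blue tray.

Request:
arm_command(motion=[{"rot": [0, 0, 0], "travel": [0, 0, 3.5], "gripper": -1}, {"rot": [0, 0, 0], "travel": [0, 0, 3.5], "gripper": -1}, {"rot": [0, 0, 0], "travel": [0, 0, 1.5], "gripper": -1}, {"rot": [0, 0, 0], "travel": [0, 0, 0], "gripper": 1}, {"rot": [0, 0, 0], "travel": [0, 0, 0], "gripper": 1}, {"rot": [0, 0, 0], "travel": [0, 0, 0], "gripper": 1}, {"rot": [0, 0, 0], "travel": [0, 0, 0], "gripper": 1}, {"rot": [0, 0, 0], "travel": [0, 0, 0], "gripper": 1}, {"rot": [0, 0, 0], "travel": [0, 0, 0], "gripper": 1}, {"rot": [0, 0, 0], "travel": [0, 0, 0], "gripper": 1}], force=25)

```text
time_s: 25.6
tcp_pos: [0.4513, -0.0016, 0.0068]
eef_rot: [3.106, -0.47, 0.0]
ft_force: [-0.8, -0.3, 6.6]
grip_width: 0.0397
finger_force: 25.0
```

Request:
arm_command(motion=[{"rot": [0, 0, 0], "travel": [0, 0, -2], "gripper": 1}, {"rot": [0, 0, -0.121], "travel": [0, 0, -4], "gripper": 1}, {"rot": [0, 0, -0.121], "travel": [0, 0, -2], "gripper": 1}, {"rot": [0, 0, 0], "travel": [1.85, 4.3, 0], "gripper": 1}, {"rot": [0, 0, 0], "travel": [1.85, 4.3, 0], "gripper": 1}, {"rot": [0, 0, 0], "travel": [1.85, 4.3, 0], "gripper": 1}, {"rot": [0, 0, 0], "travel": [1.85, 4.3, 0], "gripper": 1}, {"rot": [0, 0, 0], "travel": [1.85, 4.3, 0], "gripper": 1}, {"rot": [0, 0, 0], "travel": [1.85, 4.3, 0], "gripper": 1}, {"rot": [0, 0, 0], "travel": [1.85, 4.3, 0], "gripper": 1}])

```text
time_s: 26.85
tcp_pos: [0.5629, -0.3109, 0.0861]
eef_rot: [-3.14, 0.091, 0.001]
ft_force: [1.1, 0.1, -0.6]
grip_width: 0.0395
finger_force: 25.0
```

Request:
arm_command(motion=[{"rot": [0, 0, 0], "travel": [0, 0, 2], "gripper": 1}, {"rot": [0, 0, 0], "travel": [0, 0, 1.5], "gripper": 1}, {"rot": [0, 0, 0], "travel": [0, 0, 0], "gripper": 1}])

```text
time_s: 27.22
tcp_pos: [0.5614, -0.307, 0.0495]
eef_rot: [-3.138, 0.088, 0.006]
ft_force: [1.0, 0.6, -1.3]
grip_width: 0.0398
finger_force: 25.0
```

```bash
python3 -c "
from h import *
togo([.5645,-.31,.018],-.058)
im=arm.read_camera('side'); find('side','torque_sensor_c',.055,1)
a=im[220:400,360:560,::-1]
cv2.imwrite('pics/s9.png',cv2.resize(a,None,fx=3,fy=3))
"
```

```text
t 27.23 tcp [ 0.5614 -0.307   0.0495] yaw -0.056 togo cm(tool) [0.33 0.29 3.15] dz rot 0.002
torque_sensor_c side 0.91 px [465.5 291.5] bbox [448.2, 272.0, 40.0, 37.1] xy cen [ 0.5579 -0.3057] xy box [ 0.5628 -0.3066]
```

View pics/s9.png

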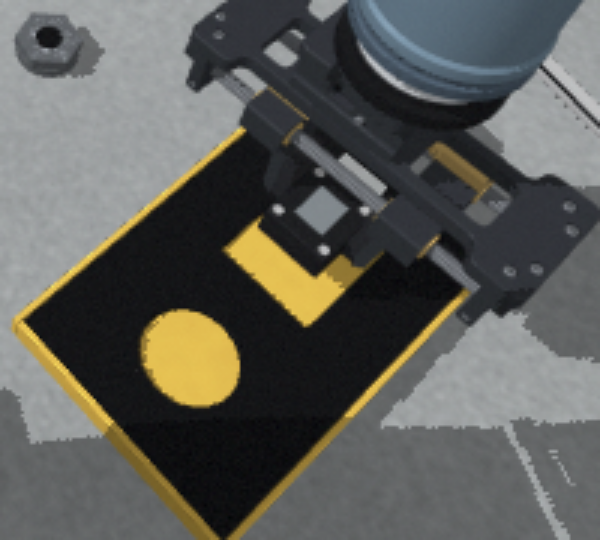

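The sensor is aligned over its nest, whose visible edge is at crop (300,290). I'll make a small correction and lower.

Request:
arm_command(motion=[{"rot": [0, 0, 0], "travel": [0.3, 0.25, 0], "gripper": 1}, {"rot": [0, 0, 0], "travel": [0, 0, 1.2], "gripper": 1}, {"rot": [0, 0, 0], "travel": [0, 0, 1.2], "gripper": 1}, {"rot": [0, 0, 0], "travel": [0, 0, 0.4], "gripper": 1}, {"rot": [0, 0, 0], "travel": [0, 0, 0], "gripper": 1}])

```text
time_s: 27.95
tcp_pos: [0.5653, -0.312, 0.0229]
eef_rot: [-3.14, 0.091, 0.002]
ft_force: [-0.1, -0.1, 0.2]
grip_width: 0.0397
finger_force: 25.0
```

```bash
python3 -c "
from h import *
togo([.5645,-.31,.018],-.058)"
```

```text
t 27.95 tcp [ 0.5653 -0.312   0.0229] yaw -0.058 togo cm(tool) [-0.09 -0.19  0.49] dz rot -0.0
```

Request:
arm_command(motion=[{"rot": [0, 0, 0], "travel": [-0.1, -0.2, 0], "gripper": 1}, {"rot": [0, 0, 0], "travel": [0, 0, 0.3], "gripper": 1}, {"rot": [0, 0, 0], "travel": [0, 0, 0.2], "gripper": 1}, {"rot": [0, 0, 0], "travel": [0, 0, 0], "gripper": 1}])

```text
time_s: 28.45
tcp_pos: [0.5647, -0.3102, 0.0183]
eef_rot: [-3.14, 0.091, 0.0]
ft_force: [-0.3, -0.7, -1.4]
grip_width: 0.0398
finger_force: 25.0
```

Request:
arm_command(motion=[{"rot": [0, 0, 0], "travel": [0, 0, 0.05], "gripper": -0.4}, {"rot": [0, 0, 0], "travel": [0, 0, 0], "gripper": -0.4}, {"rot": [0, 0, 0], "travel": [0, 0, 0], "gripper": -0.4}, {"rot": [0, 0, 0], "travel": [0, 0, 0], "gripper": -0.4}, {"rot": [0, 0, 0], "travel": [0, 0, -2], "gripper": -0.4}, {"rot": [0, 0, 0], "travel": [0, 0, -4], "gripper": -0.4}, {"rot": [0, 0, 0], "travel": [-2.3, -3.8, 0], "gripper": -0.4}, {"rot": [0, 0, 0], "travel": [-2.3, -3.8, 0], "gripper": -0.6}, {"rot": [0, 0, 0], "travel": [-2.3, -3.8, 0], "gripper": -0.6}, {"rot": [0, 0, 0], "travel": [-2.3, -3.8, 0], "gripper": -0.6}])

```text
time_s: 29.7
tcp_pos: [0.4819, -0.1521, 0.0795]
eef_rot: [3.14, -0.091, 0.003]
ft_force: [1.2, 0.0, -0.5]
grip_width: 0.0706
finger_force: 0.0
```

Request:
arm_command(motion=[{"rot": [0, 0, 0], "travel": [-2.2, -3.9, 0], "gripper": -0.6}, {"rot": [0, 0, 0], "travel": [0, 0, 1], "gripper": -0.6}, {"rot": [0, 0, 0], "travel": [0, 0, 0], "gripper": -0.6}, {"rot": [0, 0, 0], "travel": [0, 0, 0], "gripper": -0.6}])

```text
time_s: 30.2
tcp_pos: [0.463, -0.1142, 0.0684]
eef_rot: [3.14, -0.094, 0.002]
ft_force: [0.3, -0.4, 0.7]
grip_width: 0.0707
finger_force: 0.0
```

```bash
python3 -c "
from h import *
togo([.462,-.112,.004],-.058)
im=arm.read_camera('side'); find('side','small_bearing_c',.0055,2); find('side','torque_sensor_c',.021,1)
a=im[200:400,310:550,::-1]
cv2.imwrite('pics/s10.png',cv2.resize(a,None,fx=3,fy=3))
"
```

```text
t 30.2 tcp [ 0.463  -0.1142  0.0684] yaw -0.06 togo cm(tool) [-0.12 -0.21  6.44] dz rot -0.002
small_bearing_c side 0.75 px [341.7 265.4] bbox [335.1, 258.8, 13.0, 18.0] xy cen [ 0.4624 -0.1124] xy box [ 0.4588 -0.1145]
small_bearing_c side 0.22 px [243.3 143.6] bbox [187.5, 107.8, 117.5, 73.7] xy cen [0.5234 0.306 ] xy box [0.5267 0.2999]
torque_sensor_c side 0.9 px [464.6 299.5] bbox [447.6, 283.6, 38.5, 36.9] xy cen [ 0.5655 -0.3098] xy box [ 0.5644 -0.314 ]
```

View pics/s10.png

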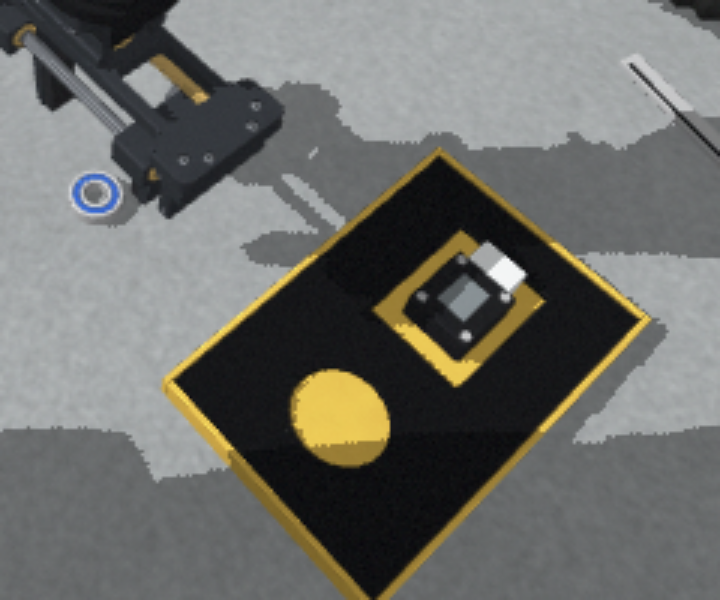

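The sensor lies in its rectangular nest at crop (465,300). The small bearing is at (97,195), beneath the gripper.

Request:
arm_command(motion=[{"rot": [0, 0, 0], "travel": [-0.1, -0.2, 2.5], "gripper": -0.6}, {"rot": [0, 0, 0], "travel": [0, 0, 2.5], "gripper": -0.6}, {"rot": [0, 0, 0], "travel": [0, 0, 1.4], "gripper": -0.6}, {"rot": [0, 0, 0], "travel": [0, 0, 0], "gripper": -0.6}, {"rot": [0, 0, 0], "travel": [0, 0, 0], "gripper": 1}, {"rot": [0, 0, 0], "travel": [0, 0, 0], "gripper": 1}, {"rot": [0, 0, 0], "travel": [0, 0, 0], "gripper": 1}, {"rot": [0, 0, 0], "travel": [0, 0, 0], "gripper": 1}, {"rot": [0, 0, 0], "travel": [0, 0, 0], "gripper": 1}, {"rot": [0, 0, 0], "travel": [0, 0, 0], "gripper": 1}], force=20)

```text
time_s: 31.6
tcp_pos: [0.4615, -0.1109, 0.0043]
eef_rot: [3.14, -0.091, 0.001]
ft_force: [-1.3, -0.8, 5.6]
grip_width: 0.0336
finger_force: 20.0
```

Request:
arm_command(motion=[{"rot": [0, 0, 0], "travel": [0, 0, -1.5], "gripper": 1}, {"rot": [0, 0, 0], "travel": [0, 0, -4], "gripper": 1}, {"rot": [0, 0, 0], "travel": [0.25, 3.8, 0], "gripper": 1}, {"rot": [0, 0, 0], "travel": [0.25, 3.8, 0], "gripper": 1}, {"rot": [0, 0, 0], "travel": [0.25, 3.9, 0], "gripper": 1}, {"rot": [0, 0, 0], "travel": [0.25, 3.9, 0], "gripper": 1}, {"rot": [0, 0, 0], "travel": [0.2, 3.9, 0], "gripper": 1}, {"rot": [0, 0, 0], "travel": [0, 0, 2], "gripper": 1}, {"rot": [0, 0, 0], "travel": [0, 0, 0], "gripper": 1}, {"rot": [0, 0, 0], "travel": [0, 0, 0], "gripper": 1}])

```text
time_s: 32.85
tcp_pos: [0.4622, -0.3025, 0.0392]
eef_rot: [-3.139, 0.088, 0.001]
ft_force: [0.3, 0.3, -0.7]
grip_width: 0.0333
finger_force: 20.0
```

```bash
python3 -c "
from h import *
togo([.462,-.304,.0165],-.058)
im=arm.read_camera('side'); find('side','small_bearing_c',.043,1)
a=im[220:400,340:540,::-1]
cv2.imwrite('pics/s11.png',cv2.resize(a,None,fx=3,fy=3))
"
```

```text
t 32.85 tcp [ 0.4622 -0.3025  0.0392] yaw -0.056 togo cm(tool) [-0.01  0.16  2.27] dz rot 0.002
small_bearing_c side 0.63 px [424.3 333.5] bbox [415.9, 323.1, 21.8, 23.2] xy cen [ 0.457  -0.3021] xy box [ 0.4584 -0.3049]
```

View pics/s11.png

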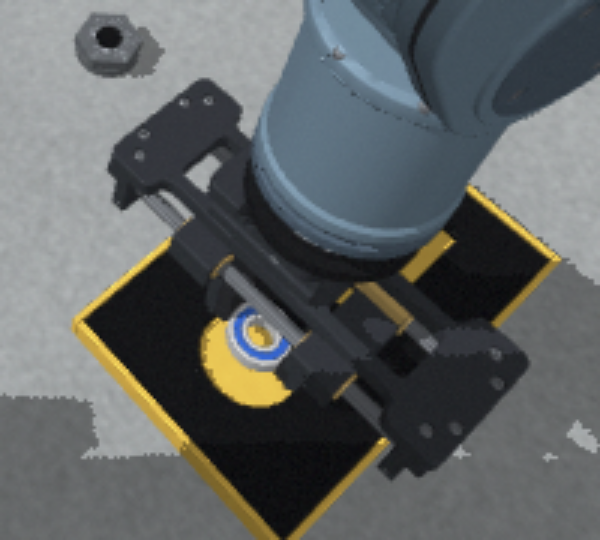

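The small bearing is held flat over the round nest at crop (260,335). I'll lower and release it.

Request:
arm_command(motion=[{"rot": [0, 0, 0], "travel": [0, 0.1, 0.8], "gripper": 1}, {"rot": [0, 0, 0], "travel": [0, 0, 0.8], "gripper": 1}, {"rot": [0, 0, 0], "travel": [0, 0, 0.6], "gripper": 1}, {"rot": [0, 0, 0], "travel": [0, 0, 0], "gripper": 1}, {"rot": [0, 0, 0], "travel": [0, 0, 0], "gripper": 1}])

```text
time_s: 33.58
tcp_pos: [0.462, -0.3052, 0.017]
eef_rot: [3.14, -0.091, 0.0]
ft_force: [-0.5, -0.0, -0.8]
grip_width: 0.0336
finger_force: 20.0
```

Request:
arm_command(motion=[{"rot": [0, 0, 0], "travel": [0, 0, 0.08], "gripper": 1}, {"rot": [0, 0, 0], "travel": [0, 0, 0], "gripper": -0.4}, {"rot": [0, 0, 0], "travel": [0, 0, 0], "gripper": -0.4}, {"rot": [0, 0, 0], "travel": [0, 0, 0], "gripper": -0.4}, {"rot": [0, 0, 0], "travel": [0, 0, 0], "gripper": -0.4}, {"rot": [0, 0, 0], "travel": [0, 0, -2], "gripper": -0.4}, {"rot": [0, 0, 0], "travel": [0, 0, -4], "gripper": -0.4}, {"rot": [0, 0, 0], "travel": [0, 0, -5], "gripper": -0.4}, {"rot": [0, 0, 0], "travel": [0, 0, -5], "gripper": -0.4}, {"rot": [0, 0, 0], "travel": [0, -3, -5], "gripper": -0.4}])

```text
time_s: 34.83
tcp_pos: [0.4632, -0.277, 0.2294]
eef_rot: [3.138, -0.097, 0.002]
ft_force: [0.5, 0.1, 0.1]
grip_width: 0.0615
finger_force: 0.0
```

Request:
arm_command(motion=[{"rot": [0, 0, 0], "travel": [0, -4.5, -2], "gripper": -0.4}, {"rot": [0, 0, 0], "travel": [0, -4.5, -2], "gripper": -0.4}, {"rot": [0, 0, 0], "travel": [0, -4.5, 0], "gripper": -0.4}, {"rot": [0, 0, 0], "travel": [0, -4.5, 0], "gripper": -0.4}, {"rot": [0, 0, 0], "travel": [0, -4.5, 0], "gripper": -0.4}, {"rot": [0, 0, 0], "travel": [0, -4.5, 0], "gripper": -0.4}, {"rot": [0, 0, 0], "travel": [0, 0, 0], "gripper": -0.4}])

```text
time_s: 35.7
tcp_pos: [0.4793, -0.0018, 0.2676]
eef_rot: [-3.14, 0.081, -0.003]
ft_force: [-0.1, -0.3, 1.1]
grip_width: 0.0616
finger_force: 0.0
```

```bash
python3 -c "
from h import *
s=arm.sense(); print(s['time_s'],s['tcp_pos'],s['grip_width'])
im=arm.read_camera('side'); a=im[90:400,170:545,::-1]
cv2.imwrite('pics/s12.png',cv2.resize(a,None,fx=1.9,fy=1.9,interpolation=cv2.INTER_CUBIC))
"
```

```text
35.7 [ 0.47933136 -0.00184966  0.26763466] 0.061573989685137505
```

View pics/s12.png

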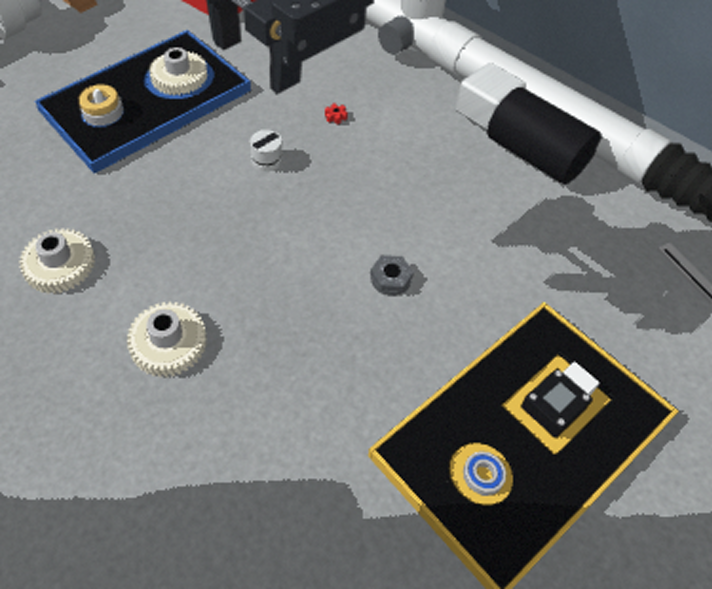

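All five parts are in place:
- Bearing and spacer stack on the spindle at crop (100,103).
- Worm wheel in its round nest, hub up, at (178,70).
- Sensor in its nest at (560,400).
- Small bearing flat in its nest at (483,473).

The yoke, plug, coupling and the other two wheels haven't moved, and the gripper is clear of everything.

```bash
python3 -c "
from cell import arm
print(arm.hand_in())"
```

```text
the job is handed in; nothing more can be done
None
```

Both kits are made up as asked and the job was handed in at about 36 s. The large bearing was pressed flat at about 29 N before the spacer went on, and the spacer was then pressed at about 25 N; I have not seen the judging result.

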